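# Lay out glass blanks on their firing tiles

## Robot

A 7-joint arm with a two-finger parallel gripper is mounted at the origin on the work surface. World frame = base frame: x ahead of the robot, y to its left, z up, the work surface at z = 0. Lengths are in m, angles in rad, forces in N, time in s.
With the tool pointing down it reaches from about 0.425 to 0.925 m from the base axis. Payload 6.8 kg.
Tool frame: the origin (TCP) lies between the finger pads; the fingertips stand 11 mm ahead of it and the grasp point (between the pads) lies 8 mm behind it; z points along the fingers, y is the line along which they close (so a half turn about z gives the same grasp; the last joint's range is limited). The gripper opens to 85 mm and grips with 20 to 120 N. Pads are 22 mm wide; open, the fingers measure 114 mm over their backs; the gripper's body (76 mm by 85 mm) begins 54 mm behind the grasp point. The pads swing forward as they close: fully open they stand 13 mm farther back than shut.
Start: joints at [-1.265, 0.477, 0.022, 1.555, -0.011, 1.109, -0.083], TCP at [0.271, 0.618, 0.242] pointing down, gripper open.
Joint ranges: [-2.96, 2.96], [-0.34, 2.1], [-1.41, 1.46], [0.24, 2.44], [-1.37, 4.51], [0.17, 1.92], [-2.96, 2.96]. Speed limits (rad/s): [2.39, 2.39, 3.14, 3.14, 3.14, 3.14, 3.14].

## Interface

Orientations are given as a rotation vector (axis times angle).
In Python, from bench import r gives the robot as it stands.
- The arm moves only by the tool send_rows, never from a script. Its argument "deltas" is a list of rows, each an object of numbers: "dx", "dy", "dz": the shift along the world's x, y, z in mm; "rx", "ry", "rz": the turn, a rotation vector about the world's x, y, z in degrees. A call has 1 to 5 rows; each row is the pose to reach, as a shift and turn from the pose commanded when the call began; what a row does not reach only later rows make up. A row lasts 1/12 s, in which the tool goes at most 41.7 mm and 7.16 degrees, less where a joint would pass 70% of its speed; a pose out of reach is approached as far as the arm can. A call with a gripper value outside its range is refused whole. "jaw" is the finger opening in mm, from 0 to 85.4, set as the call begins (left out, the last holds). The fingers move at their own pace and stop on an object; "newtons" is the grip in N (left out, the last holds). Time passes only in rows, so rows that repeat a pose let the fingers close. It gives the time, the measured TCP pose, the force, the opening and the grip force at its end, in the units of the state.
- r.get_obs(): the state, without advancing time (a new reading comes with each control period).
- r.grab_frame(name): name is "scene" or "top"; returns a dict with "frame" (400x640x3 uint8, blue, green, red), "z_map" (400x640 float32, m along the optical axis (not along the pixel's ray), 0 where there is no reading), "vertical_fov" (degrees; the focal length in pixels is half the picture's height over the tangent of half this angle, whatever the lens; pixels are square), "cx", "cy" (the principal point, pixels), "distortion" ([k1, k2, p1, p2, k3] as OpenCV has them; the pictures are not rectified), "xyz" and "orientation" of the camera in the world. Camera axes: x right, y down, z forward; pixel columns grow to the right and rows downward; lengths in m; the calibration is good to about 2 mm. A picture is of the moment at which its call begins.
- r.hand_in(): hands the job in; it is judged then, once.
The state is a dict: "clock": time; "joints": joint angles; "qvel": joint speeds; "tau": joint torques, N m; "tcp_pos": TCP position; "orientation": TCP orientation; "contact_force": force on the tool from outside, world axes, zero at the start; "moment": the same for the moment, N m; "grip_width": finger opening in m; "gripper_force": force on a finger pad.
Only numpy, scipy, OpenCV 4.12 (cv2) and the standard library are available. Lean on these libraries where they do the work, as an engineer would, in place of code of your own. Each camera call takes 0.05 s, during which the arm holds its last target. There are 200 camera calls.

## Task

Get the four green glass blanks ready for the kiln: lay each one flat on the firing tile whose painted outline has its shape and size, centred in the outline and turned to line up with it. Set the glass down, do not drop it, and leave the two corked jars standing where they are.

Things in the scene. Friction and masses are not known exactly. Their poses are not given: they have to be found in the camera images.
- big_disc_mid (a point): large round glass blank, 60 mm diameter, 10 mm thick, green glass, lying flat and loose on the table; the point is its centre, half-way up, z up
- small_disc_mid (a point): small round glass blank, 36 mm diameter, 10 mm thick, green glass, lying flat and loose on the table; the point is its centre, half-way up, z up
- square_mid (a point): square glass blank, 46 x 46 mm, sides along its x and y axes, 10 mm thick, green glass, lying flat and loose on the table; the point is its centre, half-way up, z up
- strip_mid (a point): oblong glass blank, 76 mm along its x axis by 28 mm along its y axis, 10 mm thick, green glass, lying flat and loose on the table; the point is its centre, half-way up, z up
- big_disc_spot (a point): square sandy-buff firing tile, 96 x 96 x 8 mm, fixed to the table (top face 8 mm above it), flat on top, with a painted dark outline of a large circle (the 60 mm round), drawn in a 3 mm line just outside the true size, with no raised edge; the point is the centre of the outline on the tile's top face, z up
- small_disc_spot (a point): square sandy-buff firing tile, 96 x 96 x 8 mm, fixed to the table (top face 8 mm above it), flat on top, with a painted dark outline of a small circle (the 36 mm round), drawn in a 3 mm line just outside the true size, with no raised edge; the point is the centre of the outline on the tile's top face, z up
- square_spot (a point): square sandy-buff firing tile, 96 x 96 x 8 mm, fixed to the table (top face 8 mm above it), flat on top, with a painted dark outline of a square (the 46 mm square, sides along the tile's x and y), drawn in a 3 mm line just outside the true size, with no raised edge; the point is the centre of the outline on the tile's top face, z up
- strip_spot (a point): square sandy-buff firing tile, 96 x 96 x 8 mm, fixed to the table (top face 8 mm above it), flat on top, with a painted dark outline of an oblong (the 76 x 28 mm one, long way along the tile's x axis), drawn in a 3 mm line just outside the true size, with no raised edge; the point is the centre of the outline on the tile's top face, z up
- jar_left_mid (a point): small corked amber glass jar on the robot's left (+y is left), 36 mm diameter, 50 mm tall, standing loose on the table (60 g); the point is its centre, half-way up; to be left alone
- jar_right_mid (a point): small corked amber glass jar on the robot's right (+y is left), 36 mm diameter, 50 mm tall, standing loose on the table (60 g); the point is its centre, half-way up; to be left alone
Not all that is in view belongs to the job. Leave any red or yellow look-alike of the part that bears big_disc_mid alone.

How it is judged:
At the end, for the whole second after the job is handed in: Each blank lies flat and at rest on the tile with its own outline, its centre within 10 mm of the outline's centre; the strip and the square are within 0.2 rad of their outlines (the square may be turned by quarter turns, the strip end for end) (horizontal distance between big_disc_mid and big_disc_spot below 0.01 m and z of big_disc_mid in the frame of big_disc_spot between 0.002 and 0.008 m and angle between the z axis of big_disc_mid and the z axis of big_disc_spot, either way round below 0.1 rad and linear speed of each of glass_big_disc, glass_small_disc, glass_square, glass_strip below 0.02 m/s and angular speed of each of glass_big_disc, glass_small_disc, glass_square, glass_strip below 0.2 rad/s and horizontal distance between small_disc_mid and small_disc_spot below 0.01 m and z of small_disc_mid in the frame of small_disc_spot between 0.002 and 0.008 m and angle between the z axis of small_disc_mid and the z axis of small_disc_spot, either way round below 0.1 rad and horizontal distance between square_mid and square_spot below 0.01 m and z of square_mid in the frame of square_spot between 0.002 and 0.008 m and angle between the z axis of square_mid and the z axis of square_spot, either way round below 0.1 rad and horizontal distance between strip_mid and strip_spot below 0.01 m and z of strip_mid in the frame of strip_spot between 0.002 and 0.008 m and angle between the z axis of strip_mid and the z axis of strip_spot, either way round below 0.1 rad and angle between the x axis of strip_mid and the x axis of strip_spot, either way round below 0.2 rad and (angle between the x axis of square_mid and the x axis of square_spot, either way round below 0.2 rad or angle between the x axis of square_mid and the y axis of square_spot, either way round below 0.2 rad)); the robot touches nothing.
It fails at once if the left jar is pushed more than 25 mm or tipped over (distance of jar_left_mid from where it was at the start of the episode above 0.025 m or angle between jar_left_mid's own z axis and vertical above 0.5 rad).
It fails at once if the right jar is pushed more than 25 mm or tipped over (distance of jar_right_mid from where it was at the start of the episode above 0.025 m or angle between jar_right_mid's own z axis and vertical above 0.5 rad).
It fails at once if a glass blank is let go or thrown more than about 5 cm above the table ((height (world z) of big_disc_mid above 0.06 m and contact force between glass_big_disc and the fingers below 0.02 N) or (height (world z) of small_disc_mid above 0.06 m and contact force between glass_small_disc and the fingers below 0.02 N) or (height (world z) of square_mid above 0.06 m and contact force between glass_square and the fingers below 0.02 N) or (height (world z) of strip_mid above 0.06 m and contact force between glass_strip and the fingers below 0.02 N)).
It also fails if it takes over 104 s, if anything falls off the work surface, if the arm or the gripper's body presses on something with over 40 N, if the wrist force passes 120 N, or if a joint passes its speed limit or range.

## Working session

There is one attempt and no reset: what is moved stays moved. The work goes in short steps, Python scripts to look and compute and a tool call to move; the robot and the scene stay as the last step left them, time stands still between calls to the robot, and variables do not carry over. Pictures are saved under pics/ and viewed, at most 14 in all, crops included, and the job is handed in when it is done.

Besides the shell and the picture viewer there is one more tool, called after ">>>" as name(argument=value, ...) on one line, values as JSON. send_rows: Moves the arm, as the interface text tells. Its arguments: {"type":"object","properties":{"deltas":{"type":"array","items":{"type":"object","properties":{"dx":{"type":"number"},"dy":{"type":"number"},"dz":{"type":"number"},"rx":{"type":"number"},"ry":{"type":"number"},"rz":{"type":"number"}}}},"jaw":{"type":"number"},"newtons":{"type":"number"}},"required":["deltas"]}

```bash
ls; mkdir -p pics
python3 - <<'E'
from bench import r
import cv2,numpy as np,pickle
for n in("scene","top"):
    f=r.grab_frame(n); cv2.imwrite(f"pics/{n}0.png",f["frame"]); pickle.dump(f,open(f"{n}0.pkl","wb"))
    print(n,{k:v for k,v in f.items() if k not in("frame","z_map")})
print(r.get_obs())
E
```

```text
pics
scene {'vertical_fov': 44.675289328527825, 'cx': 330.1423464466477, 'cy': 202.32363247834343, 'distortion': array([-0.05448299,  0.        ,  0.        ,  0.        ,  0.        ]), 'xyz': array([ 1.0738429 , -0.99592904,  0.78912226]), 'orientation': array([-2.10606284, -0.56581245,  0.27366334])}
top {'vertical_fov': 43.016448592909974, 'cx': 314.25414021753426, 'cy': 199.24561982094528, 'distortion': array([0.0381134, 0.       , 0.       , 0.       , 0.       ]), 'xyz': array([ 0.28604662, -0.05694358,  1.3600267 ]), 'orientation': array([-2.14970581,  2.055569  , -0.23293717])}
{'clock': 0.1, 'joints': array([-1.26512073,  0.47774828,  0.02233482,  1.55634048, -0.01148875,
        1.10929093, -0.0830785 ]), 'qvel': array([-0.00053304, -0.0026623 , -0.00022685, -0.00252605,  0.000529  ,
        0.00149617, -0.00023923]), 'tau': array([ 4.17196308e-03, -5.97756243e+01,  1.61351725e+00, -2.81952024e+01,
        1.28181494e-02,  5.07543795e-03, -4.02471153e-05]), 'tcp_pos': array([0.2711988 , 0.61756693, 0.2414072 ]), 'orientation': array([-6.45203739e-01, -3.07440428e+00,  2.58373079e-03]), 'contact_force': array([-0.2582574 ,  0.45280846,  1.41431589]), 'moment': array([-0.0137061 ,  0.04618668, -0.00081838]), 'gripper_force': 0.0, 'grip_width': 0.08520459057409156}
```

View pics/top0.png

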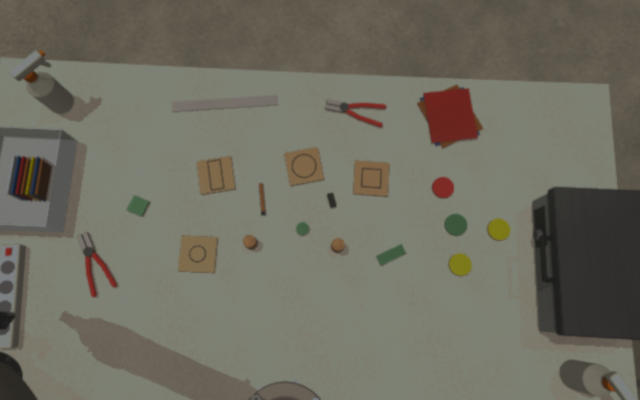

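View pics/scene0.png

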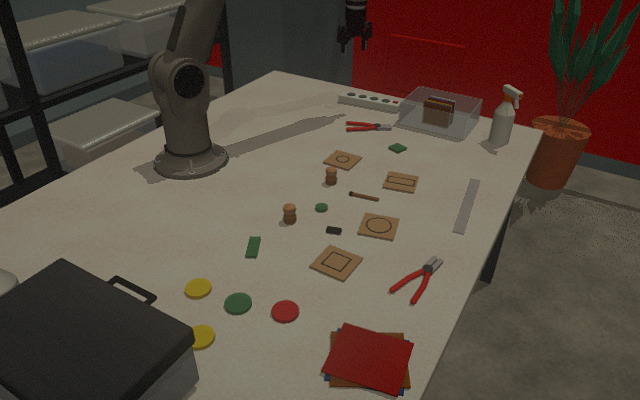

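The top view shows the green blanks: square (138,206), small disc (302,229), strip (391,255) and big disc (456,224). The tiles are strip (216,175), big circle (304,166), square (371,178) and small circle (198,254). The jars stand at (250,242) and (337,245).

```bash
cat > h.py <<'E'
import cv2,numpy as np
from scipy.spatial.transform import Rotation as R
def world(f,px,z):
    fl=200/np.tan(np.radians(f["vertical_fov"]/2)); K=np.array([[fl,0,f["cx"]],[0,fl,f["cy"]],[0,0,1]])
    u=cv2.undistortPoints(np.float64(px).reshape(-1,1,2),K,f["distortion"])[:,0]
    d=R.from_rotvec(f["orientation"]).apply(np.c_[u,np.ones(len(u))]); o=f["xyz"]
    return (o+d*((z-o[2])/d[:,2])[:,None])[:,:2]
def blobs(f,name,lo,hi,z,amin,amax,box=None):
    hsv=cv2.cvtColor(f["frame"],cv2.COLOR_BGR2HSV); m=cv2.inRange(hsv,lo,hi)
    m=cv2.morphologyEx(m,cv2.MORPH_CLOSE,np.ones((3,3)))
    n,l,s,c=cv2.connectedComponentsWithStats(m)
    for i in range(1,n):
        if amin<s[i,4]<amax:
            ct=max(cv2.findContours(np.uint8(l==i),0,cv2.CHAIN_APPROX_NONE)[0],key=len)
            (cx,cy),(w,h),a=cv2.minAreaRect(np.float32(world(f,ct[:,0],z)*1000))
            if w<h:w,h,a=h,w,a+90
            ys,xs=np.nonzero(l==i); cen=world(f,np.c_[xs,ys],z).mean(0)*1000
            print(name,"px",c[i].round(1),"area",s[i,4],"cen",cen.round(1),"rect",round(cx,1),round(cy,1),"size",round(w,1),round(h,1),"ang",round((a+90)%180-90,1))
def measure(f):
    blobs(f,"green",(45,70,40),(90,255,255),.010,60,2000)
    blobs(f,"tile",(8,90,90),(24,255,255),.008,500,4000)
E
python3 - <<'E'
import pickle,h,numpy as np
f=pickle.load(open("top0.pkl","rb")); h.measure(f)
import cv2
hsv=cv2.cvtColor(f["frame"],cv2.COLOR_BGR2HSV)
for p in [(138,206),(456,224),(200,165),(310,180),(250,242),(337,245)]: print(p,hsv[p[1],p[0]],f["z_map"][p[1],p[0]])
print("jars",h.world(f,[(250,242),(337,245)],.055), "spray",h.world(f,[(331,200),(262,200)],.005))
c=cv2.resize(f["frame"][140:280,120:480],(0,0),fx=2.2,fy=2.2,interpolation=2); cv2.imwrite("pics/crop1.png",cv2.convertScaleAbs(c,alpha=1.4))
E
```

```text
green px [137.7 205.5] area 221 cen [552.  428.4] rect 552.0 427.9 size 41.8 39.3 ang 68.0
green px [455.6 224.4] area 320 cen [ 539.  -430.8] rect 538.8 -430.7 size 52.7 50.9 ang -0.8
green px [302.1 228.2] area 91 cen [509.7 -18.7] rect 510.3 -18.4 size 26.9 26.7 ang 47.5
green px [390.6 254.3] area 219 cen [ 450.2 -257.4] rect 450.3 -257.5 size 70.0 21.9 ang -62.3
tile px [303.7 166. ] area 1083 cen [684.5 -14.4] rect 684.8 -14.4 size 93.7 93.0 ang 13.6
tile px [215.5 175. ] area 1078 cen [647.6 226.9] rect 648.0 226.8 size 92.8 91.6 ang 11.9
tile px [370.9 178.1] area 1105 cen [ 658.3 -201. ] rect 658.5 -201.0 size 93.5 92.5 ang -1.9
tile px [197.5 253.9] area 1188 cen [428.7 255.5] rect 429.0 255.6 size 91.8 91.3 ang -0.1
(138, 206) [60 75 99] 1.375632
(456, 224) [60 80 86] 1.3622633
(200, 165) [ 18 106 127] 1.4112976
(310, 180) [ 17 108 125] 1.3956941
(250, 242) [ 15 132 124] 1.3173094
(337, 245) [ 14 131 123] 1.3121881
jars [[ 0.46020995  0.11266611]
 [ 0.46244506 -0.11222293]] spray [[ 0.5920866  -0.09368813]
 [ 0.58357309  0.09482342]]
```

View pics/crop1.png

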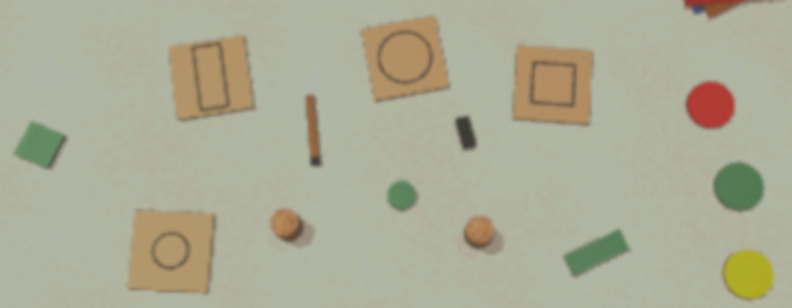

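Run:
```python
import pickle,h,cv2,numpy as np
f=pickle.load(open("top0.pkl","rb"))
g=cv2.cvtColor(f["frame"],cv2.COLOR_BGR2GRAY)
for n,(x,y) in dict(strip=(215.5,175),big=(303.7,166),sq=(370.9,178.1),small=(197.5,253.9)).items():
    R=15; x0,y0=round(x),round(y); w=g[y0-R:y0+R+1,x0-R:x0+R+1]; yy,xx=np.nonzero((w<.82*np.median(w)))
    k=(np.hypot(xx-R,yy-R)<17); p=h.world(f,np.c_[xx[k]+x0-R,yy[k]+y0-R],.008)*1000
    print(n,k.sum(),"bbox mid",((p.max(0)+p.min(0))/2).round(1),cv2.minAreaRect(np.float32(p)))
h.blobs(f,"green",(40,45,30),(90,255,255),.010,60,2000)
```

```text
strip 104 bbox mid [647.9 228.6] ((648.9546508789062, 227.59832763671875), (85.82342529296875, 37.28160095214844), 11.928581237792969)
big 97 bbox mid [686.  -14.9] ((686.147705078125, -15.129692077636719), (66.34380340576172, 66.63899230957031), 2.613020420074463)
sq 116 bbox mid [ 659.1 -201.4] ((658.9475708007812, -201.38829040527344), (56.59526824951172, 55.17924499511719), 0.9042298197746277)
small 64 bbox mid [429.8 256.9] ((429.82489013671875, 255.673828125), (42.42940902709961, 43.83454132080078), 49.02699661254883)
green px [137.5 205.5] area 290 cen [552.3 428.8] rect 552.1 428.5 size 47.3 45.7 ang 69.3
green px [455.5 224.2] area 385 cen [ 539.3 -430.6] rect 538.8 -430.7 size 57.9 56.2 ang -0.8
green px [302.1 228.2] area 135 cen [509.7 -18.8] rect 510.3 -18.4 size 32.7 32.3 ang 2.7
green px [390.8 254.3] area 299 cen [ 450.2 -257.9] rect 450.3 -258.2 size 75.9 28.0 ang -62.1
```

>>> send_rows(deltas=[{"dx": 40, "dy": -27, "dz": -15}, {"dx": 75, "dy": -50, "dz": -30}, {"dx": 110, "dy": -75, "dz": -45}, {"dx": 145, "dy": -100, "dz": -60}, {"dx": 180, "dy": -122, "dz": -70}], jaw=66, newtons=40)

```text
$.deltas[0]: bad value
```

>>> send_rows(deltas=[{"dx": 32, "dy": -22, "dz": -13, "rx": 0, "ry": 0, "rz": 0}, {"dx": 64, "dy": -44, "dz": -26, "rx": 0, "ry": 0, "rz": 0}, {"dx": 96, "dy": -66, "dz": -39, "rx": 0, "ry": 0, "rz": 0}, {"dx": 128, "dy": -88, "dz": -52, "rx": 0, "ry": 0, "rz": 0}, {"dx": 160, "dy": -110, "dz": -65, "rx": 0, "ry": 0, "rz": 0}], jaw=66, newtons=40)

```text
clock: 0.52
tcp_pos: [0.4325, 0.5066, 0.1764]
orientation: [-0.645, -3.075, 0.001]
contact_force: [1.0, 0.8, -0.6]
grip_width: 0.0664
gripper_force: 0.0
```

>>> send_rows(deltas=[{"dx": 30, "dy": -20, "dz": -19, "rx": 0, "ry": 0, "rz": 1}, {"dx": 60, "dy": -40, "dz": -38, "rx": 0, "ry": 0, "rz": 2}, {"dx": 90, "dy": -60, "dz": -57, "rx": 0, "ry": 0, "rz": 2.5}, {"dx": 120, "dy": -78, "dz": -76, "rx": 0, "ry": 0, "rz": 2.5}, {"dx": 120, "dy": -78, "dz": -106, "rx": 0, "ry": 0, "rz": 2.5}])

```text
clock: 0.93
tcp_pos: [0.5611, 0.4227, 0.0724]
orientation: [0.593, 3.077, -0.0]
contact_force: [2.1, -0.6, 0.0]
grip_width: 0.0661
gripper_force: 0.0
```

Run:
```python
from bench import r
import cv2,h,numpy as np
o=r.get_obs(); print(o["tcp_pos"],o["orientation"],o["joints"].round(2),o["contact_force"])
from scipy.spatial.transform import Rotation as R
y=R.from_rotvec(o["orientation"]).as_matrix()[:,1]; print(np.degrees(np.arctan2(y[1],y[0])))
f=r.grab_frame("scene")
c=cv2.resize(f["frame"][60:200,300:500],(800,560),interpolation=2); cv2.imwrite("pics/s1.png",cv2.convertScaleAbs(c,alpha=1.6))
```

```text
[0.56110024 0.42273308 0.07235944] [ 5.92890974e-01  3.07653140e+00 -4.68959568e-04] [-0.78  0.69  0.06  1.61 -0.04  0.83  0.49] [ 2.08004239 -0.62345417  0.04866102]
68.18435207244748
```

View pics/s1.png

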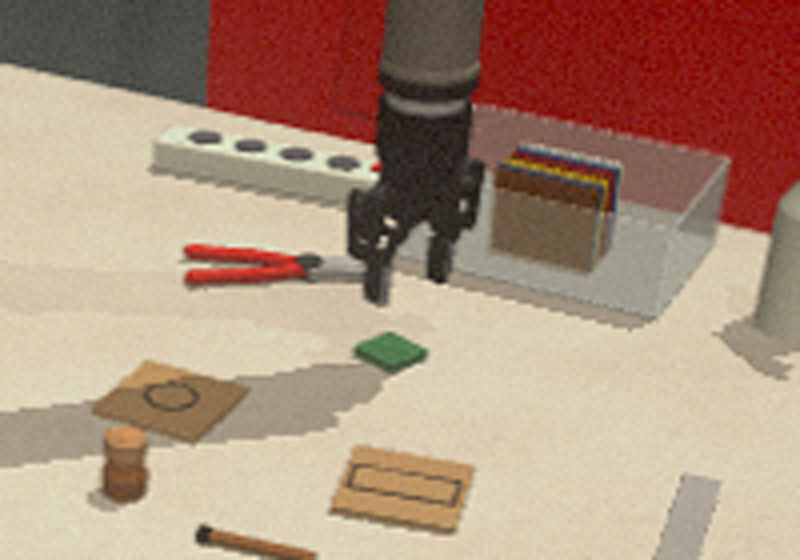

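The hand is above the square (crop ~(390,350)), with clear space around it. The TCP reads about 10 mm past the target, so I'll let it settle.

>>> send_rows(deltas=[{"dx": 0, "dy": 0, "dz": 0, "rx": 0, "ry": 0, "rz": 0}, {"dx": 0, "dy": 0, "dz": 0, "rx": 0, "ry": 0, "rz": 0}])

```text
clock: 1.15
tcp_pos: [0.5505, 0.4308, 0.0712]
orientation: [-0.576, -3.087, 0.0]
contact_force: [0.3, -0.2, 0.3]
grip_width: 0.0661
gripper_force: 0.0
```

>>> send_rows(deltas=[{"dx": 1, "dy": -2, "dz": -25, "rx": 0, "ry": 0, "rz": 0}, {"dx": 1, "dy": -2, "dz": -45, "rx": 0, "ry": 0, "rz": 0}, {"dx": 1, "dy": -2, "dz": -55, "rx": 0, "ry": 0, "rz": 0}, {"dx": 1, "dy": -2, "dz": -57, "rx": 0, "ry": 0, "rz": 0}, {"dx": 1, "dy": -2, "dz": -57, "rx": 0, "ry": 0, "rz": 0}])

```text
clock: 1.57
tcp_pos: [0.5519, 0.4292, 0.0151]
orientation: [-0.576, -3.088, -0.001]
contact_force: [-0.1, -0.9, 0.1]
grip_width: 0.0657
gripper_force: 0.0
```

>>> send_rows(deltas=[{"dx": 0, "dy": 0, "dz": 0, "rx": 0, "ry": 0, "rz": 0}, {"dx": 0, "dy": 0, "dz": -2, "rx": 0, "ry": 0, "rz": 0}, {"dx": 0, "dy": 0, "dz": -3, "rx": 0, "ry": 0, "rz": 0}, {"dx": 0, "dy": 0, "dz": -3, "rx": 0, "ry": 0, "rz": 0}])

```text
clock: 1.9
tcp_pos: [0.5526, 0.4283, 0.0119]
orientation: [0.578, 3.087, 0.001]
contact_force: [-0.3, 0.0, -0.1]
grip_width: 0.0659
gripper_force: 0.0
```

>>> send_rows(deltas=[{"dx": 0, "dy": 0, "dz": -1, "rx": 0, "ry": 0, "rz": 0}, {"dx": 0, "dy": 0, "dz": -2, "rx": 0, "ry": 0, "rz": 0}, {"dx": 0, "dy": 0, "dz": -3, "rx": 0, "ry": 0, "rz": 0}, {"dx": 0, "dy": 0, "dz": -3, "rx": 0, "ry": 0, "rz": 0}])

```text
clock: 2.23
tcp_pos: [0.5523, 0.4279, 0.008]
orientation: [-0.578, -3.088, 0.001]
contact_force: [-0.3, 0.4, 0.0]
grip_width: 0.0659
gripper_force: 0.0
```

>>> send_rows(deltas=[{"dx": 0, "dy": 0, "dz": 0, "rx": 0, "ry": 0, "rz": 0}, {"dx": 0, "dy": 0, "dz": 0, "rx": 0, "ry": 0, "rz": 0}, {"dx": 0, "dy": 0, "dz": 0, "rx": 0, "ry": 0, "rz": 0}, {"dx": 0, "dy": 0, "dz": 0, "rx": 0, "ry": 0, "rz": 0}, {"dx": 0, "dy": 0, "dz": 0, "rx": 0, "ry": 0, "rz": 0}], jaw=40, newtons=40)

```text
clock: 2.65
tcp_pos: [0.553, 0.4286, 0.0091]
orientation: [0.578, 3.087, 0.002]
contact_force: [0.2, -0.6, 5.8]
grip_width: 0.0455
gripper_force: 44.4
```

>>> send_rows(deltas=[{"dx": 0, "dy": 0, "dz": 15, "rx": 0, "ry": 0, "rz": 0}, {"dx": 0, "dy": 0, "dz": 35, "rx": 0, "ry": 0, "rz": 0}, {"dx": 0, "dy": 0, "dz": 55, "rx": 0, "ry": 0, "rz": 0}, {"dx": 0, "dy": -15, "dz": 70, "rx": 0, "ry": 0, "rz": 0}, {"dx": 6, "dy": -40, "dz": 70, "rx": 0, "ry": 0, "rz": 0}])

```text
clock: 3.07
tcp_pos: [0.5579, 0.3932, 0.0826]
orientation: [0.569, 3.088, 0.011]
contact_force: [0.5, 0.8, 0.2]
grip_width: 0.045
gripper_force: 41.2
```

>>> send_rows(deltas=[{"dx": 6, "dy": -35, "dz": 0, "rx": 0, "ry": 0, "rz": 2}, {"dx": 12, "dy": -70, "dz": 0, "rx": 0, "ry": 0, "rz": 4}, {"dx": 18, "dy": -105, "dz": 0, "rx": 0, "ry": 0, "rz": 6}, {"dx": 24, "dy": -140, "dz": 0, "rx": 0, "ry": 0, "rz": 8}, {"dx": 30, "dy": -175, "dz": 0, "rx": 0, "ry": 0, "rz": 10}])

```text
clock: 3.48
tcp_pos: [0.5883, 0.2112, 0.0789]
orientation: [-0.304, -3.127, 0.0]
contact_force: [1.2, 0.3, -0.7]
grip_width: 0.0446
gripper_force: 41.1
```

>>> send_rows(deltas=[{"dx": 6, "dy": -35, "dz": 0, "rx": 0, "ry": 0, "rz": 2}, {"dx": 12, "dy": -70, "dz": 0, "rx": 0, "ry": 0, "rz": 4}, {"dx": 18, "dy": -105, "dz": 0, "rx": 0, "ry": 0, "rz": 6}, {"dx": 24, "dy": -140, "dz": 0, "rx": 0, "ry": 0, "rz": 8}, {"dx": 30, "dy": -175, "dz": 0, "rx": 0, "ry": 0, "rz": 9.5}])

```text
clock: 3.9
tcp_pos: [0.6182, 0.0361, 0.0789]
orientation: [-0.044, -3.141, 0.0]
contact_force: [0.6, -1.2, 0.0]
grip_width: 0.0445
gripper_force: 41.1
```

>>> send_rows(deltas=[{"dx": 8, "dy": -35, "dz": 0, "rx": 0, "ry": 0, "rz": 0}, {"dx": 16, "dy": -70, "dz": 0, "rx": 0, "ry": 0, "rz": 0}, {"dx": 24, "dy": -105, "dz": 0, "rx": 0, "ry": 0, "rz": 0}, {"dx": 32, "dy": -140, "dz": 0, "rx": 0, "ry": 0, "rz": 0}, {"dx": 36, "dy": -175, "dz": 0, "rx": 0, "ry": 0, "rz": 0}])

```text
clock: 4.32
tcp_pos: [0.6549, -0.1388, 0.079]
orientation: [0.047, 3.141, -0.0]
contact_force: [0.6, 0.3, -0.7]
grip_width: 0.0448
gripper_force: 41.1
```

>>> send_rows(deltas=[{"dx": 3, "dy": -30, "dz": 0, "rx": 0, "ry": 0, "rz": 0}, {"dx": 5, "dy": -55, "dz": -10, "rx": 0, "ry": 0, "rz": 0}, {"dx": 5, "dy": -65, "dz": -25, "rx": 0, "ry": 0, "rz": 0}, {"dx": 5, "dy": -65, "dz": -35, "rx": 0, "ry": 0, "rz": 0}, {"dx": 5, "dy": -65, "dz": -35, "rx": 0, "ry": 0, "rz": 0}])

```text
clock: 4.73
tcp_pos: [0.657, -0.2004, 0.0401]
orientation: [-0.047, -3.136, -0.003]
contact_force: [0.2, 1.9, -1.7]
grip_width: 0.0447
gripper_force: 41.1
```

>>> send_rows(deltas=[{"dx": 0, "dy": 0, "dz": 0, "rx": 0, "ry": 0, "rz": 0}, {"dx": 0, "dy": 0, "dz": 0, "rx": 0, "ry": 0, "rz": 0}])

```text
clock: 4.9
tcp_pos: [0.6599, -0.1988, 0.0434]
orientation: [-0.042, -3.141, -0.003]
contact_force: [-0.1, 0.3, -0.1]
grip_width: 0.045
gripper_force: 41.1
```

>>> send_rows(deltas=[{"dx": -1, "dy": -2, "dz": -12, "rx": 0, "ry": 0, "rz": 0}, {"dx": -1, "dy": -2, "dz": -20, "rx": 0, "ry": 0, "rz": 0}, {"dx": -1, "dy": -2, "dz": -23, "rx": 0, "ry": 0, "rz": 0}, {"dx": -1, "dy": -2, "dz": -24, "rx": 0, "ry": 0, "rz": 0}, {"dx": -1, "dy": -2, "dz": -24, "rx": 0, "ry": 0, "rz": 0}])

```text
clock: 5.32
tcp_pos: [0.6581, -0.2037, 0.0187]
orientation: [-0.047, -3.14, -0.0]
contact_force: [-0.1, -0.2, -0.6]
grip_width: 0.0447
gripper_force: 41.2
```

>>> send_rows(deltas=[{"dx": 0, "dy": 0, "dz": 0, "rx": 0, "ry": 0, "rz": 0}, {"dx": 0, "dy": 0, "dz": -0.5, "rx": 0, "ry": 0, "rz": 0}, {"dx": 0, "dy": 0, "dz": -1, "rx": 0, "ry": 0, "rz": 0}, {"dx": 0, "dy": 0, "dz": -1, "rx": 0, "ry": 0, "rz": 0}])

```text
clock: 5.65
tcp_pos: [0.6585, -0.204, 0.0185]
orientation: [0.047, 3.141, -0.0]
contact_force: [0.6, -0.9, -0.9]
grip_width: 0.0445
gripper_force: 41.2
```

>>> send_rows(deltas=[{"dx": 0, "dy": 2, "dz": -1, "rx": 0, "ry": 0, "rz": 0}, {"dx": 0, "dy": 2, "dz": -2, "rx": 0, "ry": 0, "rz": 0}, {"dx": 0, "dy": 2, "dz": -2, "rx": 0, "ry": 0, "rz": 0}])

```text
clock: 5.9
tcp_pos: [0.6586, -0.2018, 0.0171]
orientation: [0.047, 3.141, 0.0]
contact_force: [-2.0, 1.5, 6.3]
grip_width: 0.045
gripper_force: 44.3
```

>>> send_rows(deltas=[{"dx": 0, "dy": 0, "dz": 0, "rx": 0, "ry": 0, "rz": 0}, {"dx": 0, "dy": 0, "dz": 0, "rx": 0, "ry": 0, "rz": 0}, {"dx": 0, "dy": 0, "dz": 0, "rx": 0, "ry": 0, "rz": 0}, {"dx": 0, "dy": 0, "dz": 10, "rx": 0, "ry": 0, "rz": 0}, {"dx": 0, "dy": 0, "dz": 40, "rx": 0, "ry": 0, "rz": 0}], jaw=75)

```text
clock: 6.32
tcp_pos: [0.6551, -0.2009, 0.0526]
orientation: [-0.046, -3.133, -0.003]
contact_force: [-0.2, 0.1, -0.0]
grip_width: 0.0751
gripper_force: 0.0
```

>>> send_rows(deltas=[{"dx": -5, "dy": -10, "dz": 25, "rx": 0, "ry": 0, "rz": 0}, {"dx": -20, "dy": -40, "dz": 30, "rx": 0, "ry": 0, "rz": 0}, {"dx": -37, "dy": -71, "dz": 30, "rx": 0, "ry": 0, "rz": 0}, {"dx": -54, "dy": -103, "dz": 30, "rx": 0, "ry": 0, "rz": 0}, {"dx": -71, "dy": -135, "dz": 30, "rx": 0, "ry": 0, "rz": 0}])

```text
clock: 6.73
tcp_pos: [0.587, -0.3382, 0.0875]
orientation: [0.046, 3.14, -0.001]
contact_force: [-0.1, 0.1, -0.3]
grip_width: 0.0748
gripper_force: 0.0
```

>>> send_rows(deltas=[{"dx": -17, "dy": -32, "dz": 0, "rx": 0, "ry": 0, "rz": 0}, {"dx": -34, "dy": -64, "dz": -10, "rx": 0, "ry": 0, "rz": 0}, {"dx": -48, "dy": -93, "dz": -20, "rx": 0, "ry": 0, "rz": 0}, {"dx": -48, "dy": -93, "dz": -30, "rx": 0, "ry": 0, "rz": 0}, {"dx": -48, "dy": -93, "dz": -30, "rx": 0, "ry": 0, "rz": 0}])

```text
clock: 7.15
tcp_pos: [0.536, -0.4325, 0.0548]
orientation: [-0.055, -3.138, -0.0]
contact_force: [-1.2, 1.0, -0.5]
grip_width: 0.0752
gripper_force: 0.0
```

>>> send_rows(deltas=[{"dx": 0, "dy": 0, "dz": 0, "rx": 0, "ry": 0, "rz": 0}, {"dx": 0, "dy": 0, "dz": 0, "rx": 0, "ry": 0, "rz": 0}])

```text
clock: 7.32
tcp_pos: [0.5409, -0.4285, 0.057]
orientation: [0.044, 3.14, 0.001]
contact_force: [1.1, -0.7, 0.4]
grip_width: 0.075
gripper_force: 0.0
```

Run:
```python
from bench import r
import cv2,h
f=r.grab_frame("top"); h.blobs(f,"green",(40,45,30),(90,255,255),.010,60,2000); h.blobs(f,"green18",(40,45,30),(90,255,255),.018,60,2000)
c=cv2.resize(f["frame"][140:280,320:520],(800,560),interpolation=2); cv2.imwrite("pics/t2.png",cv2.convertScaleAbs(c,alpha=1.5))
o=r.get_obs();print(o["joints"].round(2))
```

```text
green px [371.  177.3] area 274 cen [ 659.9 -201.3] rect 660.6 -201.2 size 46.0 44.2 ang 1.3
green px [455.7 226.7] area 299 cen [ 532.7 -431. ] rect 533.0 -430.3 size 59.6 47.7 ang 69.0
green px [302.1 228.2] area 137 cen [509.7 -18.6] rect 510.3 -18.4 size 32.7 32.3 ang 2.7
green px [390.6 254.3] area 297 cen [ 450.3 -257.4] rect 450.1 -257.7 size 74.9 28.1 ang -62.2
green18 px [371.  177.3] area 274 cen [ 657.7 -200.5] rect 658.4 -200.4 size 45.7 43.9 ang 1.3
green18 px [455.7 226.7] area 299 cen [ 531.2 -428.8] rect 531.6 -428.1 size 59.2 47.4 ang 69.0
green18 px [302.1 228.2] area 137 cen [508.3 -18.8] rect 508.9 -18.6 size 32.5 32.1 ang 2.7
green18 px [390.6 254.3] area 297 cen [ 449.3 -256.2] rect 449.2 -256.5 size 74.4 28.0 ang -62.2
[ 0.59  0.7  -0.01  1.64  0.01  0.8   2.11]
```

View pics/t2.png

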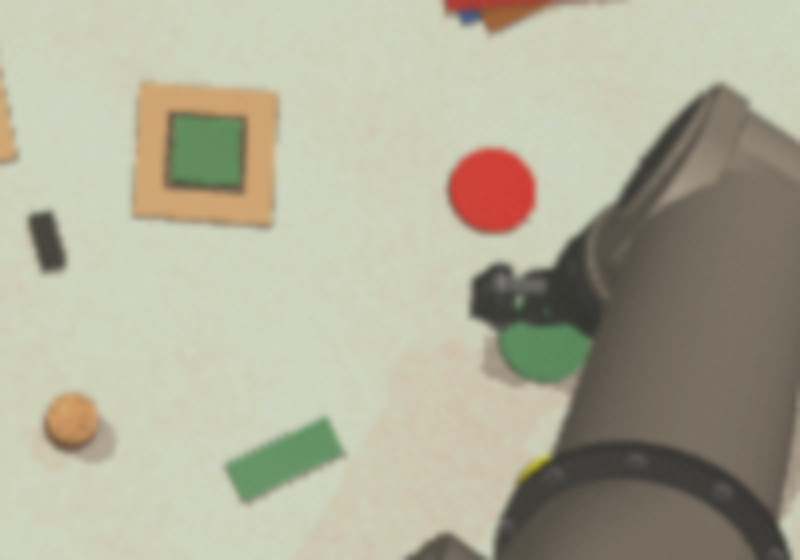

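The top view shows the square centred in its outline, crop (205,150). The hand is over the big green disc at (545,345).

>>> send_rows(deltas=[{"dx": -2, "dy": -2, "dz": -20, "rx": 0, "ry": 0, "rz": 0}, {"dx": -2, "dy": -2, "dz": -38, "rx": 0, "ry": 0, "rz": 0}, {"dx": -2, "dy": -2, "dz": -46, "rx": 0, "ry": 0, "rz": 0}, {"dx": -2, "dy": -2, "dz": -49, "rx": 0, "ry": 0, "rz": 0}, {"dx": -2, "dy": -2, "dz": -49, "rx": 0, "ry": 0, "rz": 0}])

```text
clock: 7.78
tcp_pos: [0.5379, -0.431, 0.0071]
orientation: [-0.045, -3.141, -0.001]
contact_force: [-0.8, 0.1, -0.2]
grip_width: 0.0751
gripper_force: 0.0
```

>>> send_rows(deltas=[{"dx": 0, "dy": 0, "dz": 0, "rx": 0, "ry": 0, "rz": 0}, {"dx": 0, "dy": 0, "dz": 0, "rx": 0, "ry": 0, "rz": 0}])

```text
clock: 7.95
tcp_pos: [0.5383, -0.4323, 0.0085]
orientation: [0.046, 3.14, -0.002]
contact_force: [0.5, 0.0, 0.1]
grip_width: 0.0748
gripper_force: 0.0
```

>>> send_rows(deltas=[{"dx": 0, "dy": 0, "dz": 0, "rx": 0, "ry": 0, "rz": 0}, {"dx": 0, "dy": 0, "dz": 0, "rx": 0, "ry": 0, "rz": 0}, {"dx": 0, "dy": 0, "dz": 0, "rx": 0, "ry": 0, "rz": 0}, {"dx": 0, "dy": 0, "dz": 0, "rx": 0, "ry": 0, "rz": 0}, {"dx": 0, "dy": 0, "dz": 0, "rx": 0, "ry": 0, "rz": 0}], jaw=54, newtons=40)

```text
clock: 8.37
tcp_pos: [0.5381, -0.4324, 0.0088]
orientation: [0.047, 3.14, -0.001]
contact_force: [-0.7, 0.7, 5.2]
grip_width: 0.0577
gripper_force: 41.9
```

>>> send_rows(deltas=[{"dx": 0, "dy": 0, "dz": 12, "rx": 0, "ry": 0, "rz": 0}, {"dx": 0, "dy": 0, "dz": 32, "rx": 0, "ry": 0, "rz": 0}, {"dx": 0, "dy": 0, "dz": 55, "rx": 0, "ry": 0, "rz": 0}, {"dx": 5, "dy": 15, "dz": 70, "rx": 0, "ry": 0, "rz": 0}, {"dx": 14, "dy": 40, "dz": 70, "rx": 0, "ry": 0, "rz": 0}])

```text
clock: 8.78
tcp_pos: [0.5515, -0.3975, 0.0825]
orientation: [0.057, 3.136, -0.01]
contact_force: [0.6, 0.4, -0.5]
grip_width: 0.0577
gripper_force: 43.1
```

>>> send_rows(deltas=[{"dx": 12, "dy": 34, "dz": 0, "rx": 0, "ry": 0, "rz": 0}, {"dx": 24, "dy": 68, "dz": 0, "rx": 0, "ry": 0, "rz": 0}, {"dx": 36, "dy": 102, "dz": 0, "rx": 0, "ry": 0, "rz": 0}, {"dx": 48, "dy": 136, "dz": 0, "rx": 0, "ry": 0, "rz": 0}, {"dx": 60, "dy": 170, "dz": 0, "rx": 0, "ry": 0, "rz": 0}])

```text
clock: 9.2
tcp_pos: [0.612, -0.2205, 0.0785]
orientation: [0.047, 3.14, -0.0]
contact_force: [0.1, 0.5, -0.5]
grip_width: 0.058
gripper_force: 43.1
```

>>> send_rows(deltas=[{"dx": 12, "dy": 34, "dz": 0, "rx": 0, "ry": 0, "rz": 0}, {"dx": 24, "dy": 68, "dz": 0, "rx": 0, "ry": 0, "rz": 0}, {"dx": 36, "dy": 102, "dz": 0, "rx": 0, "ry": 0, "rz": 0}, {"dx": 48, "dy": 136, "dz": 0, "rx": 0, "ry": 0, "rz": 0}, {"dx": 60, "dy": 168, "dz": 0, "rx": 0, "ry": 0, "rz": 0}])

```text
clock: 9.62
tcp_pos: [0.672, -0.0517, 0.0785]
orientation: [0.046, 3.14, 0.001]
contact_force: [1.1, -0.3, -1.3]
grip_width: 0.0576
gripper_force: 43.1
```

>>> send_rows(deltas=[{"dx": 8, "dy": 24, "dz": -5, "rx": 0, "ry": 0, "rz": 0}, {"dx": 14, "dy": 39, "dz": -20, "rx": 0, "ry": 0, "rz": 0}, {"dx": 14, "dy": 39, "dz": -35, "rx": 0, "ry": 0, "rz": 0}, {"dx": 14, "dy": 39, "dz": -35, "rx": 0, "ry": 0, "rz": 0}])

```text
clock: 9.95
tcp_pos: [0.6834, -0.0138, 0.0397]
orientation: [-0.043, -3.137, 0.0]
contact_force: [-0.8, -0.8, -2.8]
grip_width: 0.0579
gripper_force: 43.1
```

>>> send_rows(deltas=[{"dx": 0, "dy": 0, "dz": 0, "rx": 0, "ry": 0, "rz": 0}, {"dx": 0, "dy": 0, "dz": 0, "rx": 0, "ry": 0, "rz": 0}])

```text
clock: 10.12
tcp_pos: [0.6852, -0.0176, 0.0429]
orientation: [-0.051, -3.141, 0.002]
contact_force: [-0.3, -0.7, -0.4]
grip_width: 0.0582
gripper_force: 43.1
```

>>> send_rows(deltas=[{"dx": 0, "dy": 2, "dz": -12, "rx": 0, "ry": 0, "rz": 0}, {"dx": 0, "dy": 2, "dz": -20, "rx": 0, "ry": 0, "rz": 0}, {"dx": 0, "dy": 2, "dz": -24, "rx": 0, "ry": 0, "rz": 0}, {"dx": 0, "dy": 2, "dz": -25, "rx": 0, "ry": 0, "rz": 0}, {"dx": 0, "dy": 2, "dz": -25, "rx": 0, "ry": 0, "rz": 0}])

```text
clock: 10.53
tcp_pos: [0.6849, -0.0134, 0.0169]
orientation: [-0.048, -3.14, 0.0]
contact_force: [-0.1, 0.1, -0.8]
grip_width: 0.0578
gripper_force: 43.1
```

>>> send_rows(deltas=[{"dx": 0, "dy": 0, "dz": -0.5, "rx": 0, "ry": 0, "rz": 0}, {"dx": 0, "dy": 0, "dz": -1, "rx": 0, "ry": 0, "rz": 0}, {"dx": 0, "dy": 0, "dz": -1, "rx": 0, "ry": 0, "rz": 0}])

```text
clock: 10.78
tcp_pos: [0.685, -0.0134, 0.0168]
orientation: [-0.047, -3.14, 0.0]
contact_force: [-3.9, -0.7, 6.2]
grip_width: 0.0577
gripper_force: 43.8
```

>>> send_rows(deltas=[{"dx": 0, "dy": 0, "dz": 0, "rx": 0, "ry": 0, "rz": 0}, {"dx": 0, "dy": 0, "dz": 0, "rx": 0, "ry": 0, "rz": 0}, {"dx": 0, "dy": 0, "dz": 0, "rx": 0, "ry": 0, "rz": 0}, {"dx": 0, "dy": 0, "dz": 10, "rx": 0, "ry": 0, "rz": 0}, {"dx": 0, "dy": 0, "dz": 40, "rx": 0, "ry": 0, "rz": 0}], jaw=75)

```text
clock: 11.2
tcp_pos: [0.682, -0.0129, 0.0526]
orientation: [-0.046, -3.133, 0.001]
contact_force: [0.6, -0.4, -1.0]
grip_width: 0.0749
gripper_force: 0.0
```

>>> send_rows(deltas=[{"dx": -8, "dy": -8, "dz": 25, "rx": 0, "ry": 0, "rz": -4}, {"dx": -30, "dy": -31, "dz": 35, "rx": 0, "ry": 0, "rz": -10}, {"dx": -54, "dy": -56, "dz": 35, "rx": 0, "ry": 0, "rz": -16}, {"dx": -78, "dy": -81, "dz": 35, "rx": 0, "ry": 0, "rz": -22}, {"dx": -102, "dy": -106, "dz": 35, "rx": 0, "ry": 0, "rz": -28}], jaw=50)

```text
clock: 11.62
tcp_pos: [0.5828, -0.1198, 0.0925]
orientation: [0.812, 3.033, 0.001]
contact_force: [0.5, -0.4, -0.6]
grip_width: 0.0501
gripper_force: 0.0
```

>>> send_rows(deltas=[{"dx": -26, "dy": -27, "dz": 0, "rx": 0, "ry": 0, "rz": -6.5}, {"dx": -52, "dy": -54, "dz": 0, "rx": 0, "ry": 0, "rz": -13}, {"dx": -78, "dy": -81, "dz": 0, "rx": 0, "ry": 0, "rz": -19.5}, {"dx": -104, "dy": -108, "dz": 0, "rx": 0, "ry": 0, "rz": -26}, {"dx": -124, "dy": -130, "dz": 0, "rx": 0, "ry": 0, "rz": -32.5}])

```text
clock: 12.03
tcp_pos: [0.4573, -0.2509, 0.0921]
orientation: [1.632, 2.683, -0.0]
contact_force: [-0.0, 0.7, 0.5]
grip_width: 0.0498
gripper_force: 0.0
```

>>> send_rows(deltas=[{"dx": -8, "dy": -8, "dz": -20, "rx": 0, "ry": 0, "rz": 0}, {"dx": -8, "dy": -8, "dz": -35, "rx": 0, "ry": 0, "rz": 0}, {"dx": -8, "dy": -8, "dz": -35, "rx": 0, "ry": 0, "rz": 0}, {"dx": -8, "dy": -8, "dz": -35, "rx": 0, "ry": 0, "rz": 0}])

```text
clock: 12.37
tcp_pos: [0.4515, -0.2566, 0.0565]
orientation: [-1.622, -2.689, -0.001]
contact_force: [0.5, 0.1, 0.1]
grip_width: 0.0501
gripper_force: 0.0
```

>>> send_rows(deltas=[{"dx": -1, "dy": -1, "dz": -20, "rx": 0, "ry": 0, "rz": 0}, {"dx": -1, "dy": -1, "dz": -38, "rx": 0, "ry": 0, "rz": 0}, {"dx": -1, "dy": -1, "dz": -45, "rx": 0, "ry": 0, "rz": 0}, {"dx": -1, "dy": -1, "dz": -46, "rx": 0, "ry": 0, "rz": 0}, {"dx": -1, "dy": -1, "dz": -46, "rx": 0, "ry": 0, "rz": 0}])

```text
clock: 12.78
tcp_pos: [0.4511, -0.2577, 0.0109]
orientation: [1.622, 2.69, 0.0]
contact_force: [0.8, -0.5, -0.6]
grip_width: 0.0499
gripper_force: 0.0
```

>>> send_rows(deltas=[{"dx": 0, "dy": 0, "dz": 0, "rx": 0, "ry": 0, "rz": 0}, {"dx": 0, "dy": 0, "dz": 0, "rx": 0, "ry": 0, "rz": 0}])

```text
clock: 12.95
tcp_pos: [0.4512, -0.2582, 0.0113]
orientation: [1.622, 2.689, 0.001]
contact_force: [-0.7, 0.7, -0.5]
grip_width: 0.0502
gripper_force: 0.0
```

>>> send_rows(deltas=[{"dx": 0, "dy": 0, "dz": 0, "rx": 0, "ry": 0, "rz": 0}, {"dx": 0, "dy": 0, "dz": 0, "rx": 0, "ry": 0, "rz": 0}, {"dx": 0, "dy": 0, "dz": 0, "rx": 0, "ry": 0, "rz": 0}, {"dx": 0, "dy": 0, "dz": 0, "rx": 0, "ry": 0, "rz": 0}, {"dx": 0, "dy": 0, "dz": 0, "rx": 0, "ry": 0, "rz": 0}], jaw=22, newtons=40)

```text
clock: 13.37
tcp_pos: [0.4508, -0.2582, 0.0111]
orientation: [1.623, 2.689, 0.001]
contact_force: [0.0, 0.7, 5.9]
grip_width: 0.0268
gripper_force: 39.5
```

>>> send_rows(deltas=[{"dx": 0, "dy": 0, "dz": 12, "rx": 0, "ry": 0, "rz": 0}, {"dx": 0, "dy": 0, "dz": 35, "rx": 0, "ry": 0, "rz": 0}, {"dx": 0, "dy": 0, "dz": 60, "rx": 0, "ry": 0, "rz": 0}, {"dx": 12, "dy": 5, "dz": 80, "rx": 0, "ry": 0, "rz": 0}, {"dx": 35, "dy": 20, "dz": 88, "rx": 0, "ry": 0, "rz": 3}])

```text
clock: 13.78
tcp_pos: [0.4841, -0.2413, 0.1019]
orientation: [1.559, 2.724, -0.002]
contact_force: [1.3, -0.4, -0.9]
grip_width: 0.0269
gripper_force: 39.8
```

>>> send_rows(deltas=[{"dx": 14, "dy": 32, "dz": 0, "rx": 0, "ry": 0, "rz": 5}, {"dx": 28, "dy": 64, "dz": 0, "rx": 0, "ry": 0, "rz": 10}, {"dx": 42, "dy": 96, "dz": 0, "rx": 0, "ry": 0, "rz": 15}, {"dx": 56, "dy": 128, "dz": 0, "rx": 0, "ry": 0, "rz": 20}, {"dx": 70, "dy": 160, "dz": 0, "rx": 0, "ry": 0, "rz": 25}])

```text
clock: 14.2
tcp_pos: [0.5558, -0.0765, 0.0994]
orientation: [0.918, 3.004, -0.0]
contact_force: [0.4, 0.0, -0.8]
grip_width: 0.0266
gripper_force: 39.8
```

>>> send_rows(deltas=[{"dx": 11, "dy": 34, "dz": 0, "rx": 0, "ry": 0, "rz": 5}, {"dx": 22, "dy": 68, "dz": 0, "rx": 0, "ry": 0, "rz": 10}, {"dx": 33, "dy": 102, "dz": 0, "rx": 0, "ry": 0, "rz": 15}, {"dx": 44, "dy": 136, "dz": 0, "rx": 0, "ry": 0, "rz": 20}, {"dx": 55, "dy": 170, "dz": 0, "rx": 0, "ry": 0, "rz": 25}])

```text
clock: 14.62
tcp_pos: [0.6107, 0.0935, 0.0993]
orientation: [0.246, 3.131, -0.001]
contact_force: [0.2, -0.2, -0.2]
grip_width: 0.0268
gripper_force: 39.8
```

>>> send_rows(deltas=[{"dx": 10, "dy": 34, "dz": 0, "rx": 0, "ry": 0, "rz": 5}, {"dx": 20, "dy": 68, "dz": -5, "rx": 0, "ry": 0, "rz": 10}, {"dx": 30, "dy": 100, "dz": -15, "rx": 0, "ry": 0, "rz": 15}, {"dx": 36, "dy": 126, "dz": -25, "rx": 0, "ry": 0, "rz": 19}, {"dx": 38, "dy": 136, "dz": -40, "rx": 0, "ry": 0, "rz": 21}])

```text
clock: 15.03
tcp_pos: [0.6493, 0.2345, 0.0601]
orientation: [-0.335, 3.12, 0.006]
contact_force: [0.5, 0.9, -0.7]
grip_width: 0.0266
gripper_force: 39.8
```

>>> send_rows(deltas=[{"dx": 0, "dy": 0, "dz": -10, "rx": 0, "ry": 0, "rz": 0}, {"dx": 0, "dy": 0, "dz": -15, "rx": 0, "ry": 0, "rz": 0}, {"dx": 0, "dy": 0, "dz": -15, "rx": 0, "ry": 0, "rz": 0}, {"dx": 0, "dy": 0, "dz": -15, "rx": 0, "ry": 0, "rz": 0}])

```text
clock: 15.37
tcp_pos: [0.6486, 0.2255, 0.0436]
orientation: [0.317, -3.125, 0.003]
contact_force: [0.0, -0.4, -0.7]
grip_width: 0.0271
gripper_force: 39.8
```

>>> send_rows(deltas=[{"dx": 0, "dy": 2, "dz": -12, "rx": 0, "ry": 0, "rz": 0}, {"dx": 0, "dy": 2, "dz": -20, "rx": 0, "ry": 0, "rz": 0}, {"dx": 0, "dy": 2, "dz": -23, "rx": 0, "ry": 0, "rz": 0}, {"dx": 0, "dy": 2, "dz": -23, "rx": 0, "ry": 0, "rz": 0}])

```text
clock: 15.7
tcp_pos: [0.6479, 0.2295, 0.0197]
orientation: [0.322, -3.124, 0.001]
contact_force: [-0.4, -0.0, -1.3]
grip_width: 0.0267
gripper_force: 39.8
```

>>> send_rows(deltas=[{"dx": 0, "dy": 0, "dz": -0.5, "rx": 0, "ry": 0, "rz": 0}, {"dx": 0, "dy": 0, "dz": -1, "rx": 0, "ry": 0, "rz": 0}, {"dx": 0, "dy": 0, "dz": -1.5, "rx": 0, "ry": 0, "rz": 0}, {"dx": 0, "dy": 0, "dz": -1.5, "rx": 0, "ry": 0, "rz": 0}])

```text
clock: 16.03
tcp_pos: [0.6484, 0.2299, 0.0193]
orientation: [0.322, -3.125, 0.0]
contact_force: [-3.1, -1.2, 3.9]
grip_width: 0.0267
gripper_force: 40.3
```

>>> send_rows(deltas=[{"dx": 0, "dy": 0, "dz": 0, "rx": 0, "ry": 0, "rz": 0}, {"dx": 0, "dy": 0, "dz": 0, "rx": 0, "ry": 0, "rz": 0}, {"dx": 0, "dy": 0, "dz": 0, "rx": 0, "ry": 0, "rz": 0}, {"dx": 0, "dy": 0, "dz": 10, "rx": 0, "ry": 0, "rz": 0}, {"dx": 0, "dy": 0, "dz": 40, "rx": 0, "ry": 0, "rz": 0}], jaw=57)

```text
clock: 16.45
tcp_pos: [0.6452, 0.2288, 0.0551]
orientation: [0.322, -3.117, 0.004]
contact_force: [-0.2, 0.6, -0.3]
grip_width: 0.0572
gripper_force: 0.0
```

>>> send_rows(deltas=[{"dx": -6, "dy": -10, "dz": 25, "rx": 0, "ry": 0, "rz": 0}, {"dx": -22, "dy": -40, "dz": 35, "rx": 0, "ry": 0, "rz": 0}, {"dx": -40, "dy": -72, "dz": 35, "rx": 0, "ry": 0, "rz": 0}, {"dx": -58, "dy": -104, "dz": 35, "rx": 0, "ry": 0, "rz": 0}, {"dx": -76, "dy": -136, "dz": 35, "rx": 0, "ry": 0, "rz": 0}])

```text
clock: 16.87
tcp_pos: [0.5719, 0.0929, 0.0949]
orientation: [-0.323, 3.123, 0.0]
contact_force: [-0.4, -0.0, 0.2]
grip_width: 0.057
gripper_force: 0.0
```

>>> send_rows(deltas=[{"dx": -17, "dy": -31, "dz": 0, "rx": 0, "ry": 0, "rz": 0}, {"dx": -34, "dy": -62, "dz": 0, "rx": 0, "ry": 0, "rz": 0}, {"dx": -51, "dy": -93, "dz": -5, "rx": 0, "ry": 0, "rz": 0}, {"dx": -62, "dy": -112, "dz": -20, "rx": 0, "ry": 0, "rz": 0}, {"dx": -62, "dy": -112, "dz": -35, "rx": 0, "ry": 0, "rz": 0}])

```text
clock: 17.28
tcp_pos: [0.5082, -0.0238, 0.0595]
orientation: [0.312, -3.126, 0.004]
contact_force: [-0.3, -0.5, -0.5]
grip_width: 0.0574
gripper_force: 0.0
```

>>> send_rows(deltas=[{"dx": 0, "dy": 0, "dz": 0, "rx": 0, "ry": 0, "rz": 0}, {"dx": 0, "dy": 0, "dz": 0, "rx": 0, "ry": 0, "rz": 0}, {"dx": 0, "dy": 0, "dz": 0, "rx": 0, "ry": 0, "rz": 0}])

```text
clock: 17.53
tcp_pos: [0.5116, -0.0168, 0.0598]
orientation: [-0.325, 3.123, 0.001]
contact_force: [0.5, -0.1, 0.1]
grip_width: 0.057
gripper_force: 0.0
```

>>> send_rows(deltas=[{"dx": -1, "dy": -2, "dz": -20, "rx": 0, "ry": 0, "rz": 0}, {"dx": -1, "dy": -2, "dz": -40, "rx": 0, "ry": 0, "rz": 0}, {"dx": -1, "dy": -2, "dz": -48, "rx": 0, "ry": 0, "rz": 0}, {"dx": -1, "dy": -2, "dz": -50, "rx": 0, "ry": 0, "rz": 0}, {"dx": -1, "dy": -2, "dz": -50, "rx": 0, "ry": 0, "rz": 0}])

```text
clock: 17.95
tcp_pos: [0.5098, -0.0192, 0.009]
orientation: [0.324, -3.125, -0.0]
contact_force: [-1.0, 0.2, 0.3]
grip_width: 0.057
gripper_force: 0.0
```

>>> send_rows(deltas=[{"dx": 0, "dy": 0, "dz": 0, "rx": 0, "ry": 0, "rz": 0}, {"dx": 0, "dy": 0, "dz": 0, "rx": 0, "ry": 0, "rz": 0}])

```text
clock: 18.12
tcp_pos: [0.5103, -0.0197, 0.0098]
orientation: [-0.323, 3.123, -0.0]
contact_force: [-0.7, 0.3, 0.3]
grip_width: 0.0573
gripper_force: 0.0
```

>>> send_rows(deltas=[{"dx": 0, "dy": 0, "dz": 0, "rx": 0, "ry": 0, "rz": 0}, {"dx": 0, "dy": 0, "dz": 0, "rx": 0, "ry": 0, "rz": 0}, {"dx": 0, "dy": 0, "dz": 0, "rx": 0, "ry": 0, "rz": 0}, {"dx": 0, "dy": 0, "dz": 0, "rx": 0, "ry": 0, "rz": 0}, {"dx": 0, "dy": 0, "dz": 0, "rx": 0, "ry": 0, "rz": 0}], jaw=30, newtons=40)

```text
clock: 18.53
tcp_pos: [0.5105, -0.02, 0.0103]
orientation: [-0.322, 3.123, -0.0]
contact_force: [-1.7, -0.3, 12.3]
grip_width: 0.0337
gripper_force: 42.7
```

>>> send_rows(deltas=[{"dx": 0, "dy": 0, "dz": 12, "rx": 0, "ry": 0, "rz": 0}, {"dx": 0, "dy": 0, "dz": 35, "rx": 0, "ry": 0, "rz": 0}, {"dx": 0, "dy": 0, "dz": 60, "rx": 0, "ry": 0, "rz": 0}, {"dx": 5, "dy": 10, "dz": 80, "rx": 0, "ry": 0, "rz": 0}, {"dx": 15, "dy": 35, "dz": 90, "rx": 0, "ry": 0, "rz": 0}])

```text
clock: 18.95
tcp_pos: [0.5247, 0.0114, 0.1015]
orientation: [-0.313, 3.124, -0.003]
contact_force: [0.4, 0.1, 0.1]
grip_width: 0.034
gripper_force: 39.9
```

>>> send_rows(deltas=[{"dx": 5, "dy": 34, "dz": 0, "rx": 0, "ry": 0, "rz": 0}, {"dx": 10, "dy": 68, "dz": 0, "rx": 0, "ry": 0, "rz": 0}, {"dx": 10, "dy": 102, "dz": 0, "rx": 0, "ry": 0, "rz": 0}, {"dx": 8, "dy": 136, "dz": 0, "rx": 0, "ry": 0, "rz": 0}, {"dx": -8, "dy": 165, "dz": 0, "rx": 0, "ry": 0, "rz": 0}])

```text
clock: 19.37
tcp_pos: [0.5185, 0.1829, 0.0997]
orientation: [-0.322, 3.121, 0.002]
contact_force: [0.9, 0.4, -0.7]
grip_width: 0.0339
gripper_force: 39.9
```

>>> send_rows(deltas=[{"dx": -22, "dy": 24, "dz": 0, "rx": 0, "ry": 0, "rz": 0}, {"dx": -46, "dy": 46, "dz": 0, "rx": 0, "ry": 0, "rz": 0}, {"dx": -70, "dy": 66, "dz": -10, "rx": 0, "ry": 0, "rz": 0}, {"dx": -84, "dy": 76, "dz": -25, "rx": 0, "ry": 0, "rz": 0}, {"dx": -88, "dy": 76, "dz": -45, "rx": 0, "ry": 0, "rz": 0}])

```text
clock: 19.78
tcp_pos: [0.4263, 0.26, 0.0548]
orientation: [-0.331, 3.122, 0.005]
contact_force: [0.1, 0.1, -0.4]
grip_width: 0.034
gripper_force: 39.9
```

>>> send_rows(deltas=[{"dx": 0, "dy": 0, "dz": -10, "rx": 0, "ry": 0, "rz": 0}, {"dx": 0, "dy": 0, "dz": -15, "rx": 0, "ry": 0, "rz": 0}, {"dx": 0, "dy": 0, "dz": -15, "rx": 0, "ry": 0, "rz": 0}, {"dx": 0, "dy": 0, "dz": -15, "rx": 0, "ry": 0, "rz": 0}])

```text
clock: 20.12
tcp_pos: [0.4295, 0.2555, 0.0392]
orientation: [-0.32, 3.125, -0.0]
contact_force: [-0.1, 0.2, 0.4]
grip_width: 0.0341
gripper_force: 39.9
```

>>> send_rows(deltas=[{"dx": 0, "dy": 0, "dz": -10, "rx": 0, "ry": 0, "rz": 0}, {"dx": 0, "dy": 0, "dz": -17, "rx": 0, "ry": 0, "rz": 0}, {"dx": 0, "dy": 0, "dz": -20, "rx": 0, "ry": 0, "rz": 0}, {"dx": 0, "dy": 0, "dz": -20, "rx": 0, "ry": 0, "rz": 0}])

```text
clock: 20.45
tcp_pos: [0.4285, 0.2558, 0.0185]
orientation: [0.322, -3.125, 0.001]
contact_force: [-0.2, 0.3, -0.0]
grip_width: 0.0338
gripper_force: 40.1
```

>>> send_rows(deltas=[{"dx": 0, "dy": 0, "dz": -0.5, "rx": 0, "ry": 0, "rz": 0}, {"dx": 0, "dy": 0, "dz": -1, "rx": 0, "ry": 0, "rz": 0}, {"dx": 0, "dy": 0, "dz": -1, "rx": 0, "ry": 0, "rz": 0}])

```text
clock: 20.7
tcp_pos: [0.4286, 0.2559, 0.0183]
orientation: [-0.322, 3.125, -0.0]
contact_force: [-1.2, -1.2, 9.4]
grip_width: 0.0342
gripper_force: 45.7
```

Contact felt, so I'll release, lift, back away and check.

>>> send_rows(deltas=[{"dx": 0, "dy": 0, "dz": 0, "rx": 0, "ry": 0, "rz": 0}, {"dx": 0, "dy": 0, "dz": 0, "rx": 0, "ry": 0, "rz": 0}, {"dx": 0, "dy": 0, "dz": 0, "rx": 0, "ry": 0, "rz": 0}, {"dx": 0, "dy": 0, "dz": 10, "rx": 0, "ry": 0, "rz": 0}, {"dx": 0, "dy": 0, "dz": 40, "rx": 0, "ry": 0, "rz": 0}], jaw=60)

```text
clock: 21.12
tcp_pos: [0.4261, 0.2545, 0.0556]
orientation: [0.323, -3.119, 0.005]
contact_force: [0.7, 0.9, 0.8]
grip_width: 0.0602
gripper_force: 0.0
```

>>> send_rows(deltas=[{"dx": 0, "dy": 0, "dz": 40, "rx": 0, "ry": 0, "rz": 0}, {"dx": -8, "dy": 30, "dz": 60, "rx": 0, "ry": 0, "rz": 0}, {"dx": -20, "dy": 60, "dz": 80, "rx": 0, "ry": 0, "rz": 0}, {"dx": -35, "dy": 90, "dz": 100, "rx": 0, "ry": 0, "rz": 0}, {"dx": -50, "dy": 120, "dz": 120, "rx": 0, "ry": 0, "rz": 0}])

```text
clock: 21.53
tcp_pos: [0.3778, 0.377, 0.1798]
orientation: [-0.321, 3.124, 0.001]
contact_force: [0.2, 0.3, -0.2]
grip_width: 0.0602
gripper_force: 0.0
```

>>> send_rows(deltas=[{"dx": -12, "dy": 30, "dz": 0, "rx": 0, "ry": 0, "rz": 0}, {"dx": -24, "dy": 60, "dz": 0, "rx": 0, "ry": 0, "rz": 0}, {"dx": -36, "dy": 90, "dz": 0, "rx": 0, "ry": 0, "rz": 0}, {"dx": -48, "dy": 115, "dz": 0, "rx": 0, "ry": 0, "rz": 0}, {"dx": -48, "dy": 115, "dz": 0, "rx": 0, "ry": 0, "rz": 0}])

```text
clock: 21.95
tcp_pos: [0.3256, 0.4971, 0.1788]
orientation: [0.335, -3.122, -0.008]
contact_force: [-0.5, 0.5, 0.1]
grip_width: 0.0597
gripper_force: 0.0
```

Run:
```python
from bench import r
import cv2,h
f=r.grab_frame("top"); h.blobs(f,"green18",(40,45,30),(90,255,255),.018,60,2000)
c=cv2.resize(f["frame"][140:280,170:410],(800,467),interpolation=2); cv2.imwrite("pics/t3.png",cv2.convertScaleAbs(c,alpha=1.5))
o=r.get_obs();print(o["clock"],o["joints"].round(2),o["tcp_pos"])
```

```text
green18 px [303.  164.3] area 337 cen [686.5 -12.7] rect 685.9 -12.6 size 55.1 54.4 ang -87.4
green18 px [213.8 173.1] area 260 cen [650.1 229.9] rect 649.8 229.8 size 74.6 26.6 ang 11.9
green18 px [371.  177.3] area 275 cen [ 657.7 -200.5] rect 658.5 -200.4 size 45.8 43.9 ang 1.3
green18 px [196.5 253.5] area 152 cen [428.6 256.1] rect 428.6 256.0 size 34.5 32.6 ang 48.9
22.0 [-0.92  0.42 -0.22  1.81  0.11  0.92  0.6 ] [0.32756239 0.49412173 0.17839358]
```

View pics/t3.png

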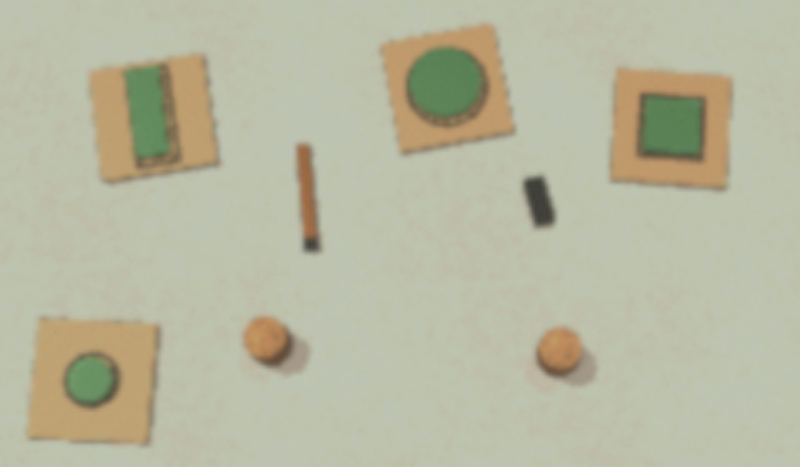

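All four blanks lie in their outlines: strip (150,112), big disc (447,85), square (672,126) and small disc (91,380) in the crop. Their centres measure within about 3 mm, and both jars are upright and where they were. I'm handing in.

```bash
python3 -c "
from bench import r
print(r.hand_in())"
```

```text
the job is handed in; nothing more can be done
None
```

All four green blanks are on their matching tiles, each within about 3 mm of its outline's centre by the top camera, with the strip and square lined up. Both jars stand undisturbed. I handed the job in at about 22 s on the clock; the hand-in returned no verdict.

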